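Sweep buffer tablets into the trough of a counting tray and shut its cover

ROBOT

A 6-joint arm with a two-finger parallel gripper is mounted at the origin on a cart in front of the work surface, level with it; the furniture and walls round the work are solid. World frame = base frame: x ahead of the robot, y to its left, z up, the work surface at z = 0. Lengths are in mm, angles in rad, forces in N, time in s.
With the tool pointing down it reaches from about 275 to 750 mm from the base axis. Payload 10.2 kg.
Tool frame: the origin (TCP) lies between the finger pads; the fingertips stand 17 mm ahead of it and the grasp point (between the pads) lies 2 mm behind it (tips_ahead is the distance from the TCP to the fingertips, in mm); z points along the fingers, y is the line along which they close (so a half turn about z gives the same grasp; the last joint's range is limited). The gripper opens to 85 mm and grips with 20 to 120 N. Pads are 22 mm wide; open, the fingers measure 114 mm over their backs; the gripper's body (76 mm by 85 mm) begins 54 mm behind the grasp point. The pads swing forward as they close: fully open they stand 13 mm farther back than shut.
Start: joints at [1.124, 0.313, 1.498, -0, 1.331, -0.223], TCP at [116.529, 511.91, 248.294] pointing down, gripper open.
Joint ranges: [-2.94, 2.94], [-0.97, 2.17], [0.19, 2.56], [-1.23, 4.37], [0.02, 3.11], [-2.88, 2.88]. Speed limits (rad/s): [2.39, 2.39, 3.01, 3.14, 3.14, 3.14].

INTERFACE

Orientations are given as a unit quaternion [w, x, y, z].
In Python, from rig import sense, capture, finish_job, boxes_of, tips_ahead gives the robot as it stands.
- The arm moves only by the tool drive_tool, never from a script. Its argument "commands" is text: rows parted by semicolons, each of 7 numbers parted by spaces: the shift along the world's x, y, z in units of 0.1 m (1.0 is 0.1 m), then the turn, a rotation vector about the world's x, y, z in units of pi/4 rad (1.0 is pi/4 rad), then the opening in per cent of the stroke, from 0 (shut) to 100 (fully open). A call has 1 to 20 rows; each row shifts and turns the commanded pose from where the row before left it; what a row does not reach is not made up. A row lasts 1/12 s, in which the tool goes at most 41.7 mm and 7.16 degrees, less where a joint would pass 70% of its speed; a pose out of reach is approached as far as the arm can. A call with a number of a shift or a turn outside -1 to 1 is refused whole. A call with a gripper value outside its range is refused whole. The fingers move at their own pace and stop on an object; "force" is the grip in N (left out, the last holds). Time passes only in rows, so rows that do not move let the fingers close. It gives the time, the measured TCP pose, the force, the opening and the grip force at its end, in the units of the state.
- sense(): the state, without advancing time (a new reading comes with each control period).
- capture(name): name is "scene" or "top" or "wrist"; returns a dict with "pixels" (384x512x3 uint8, blue, green, red), "fov_y" (degrees; the focal length in pixels is half the picture's height over the tangent of half this angle, whatever the lens; pixels are square), "cx", "cy" (the principal point, pixels), "position" and "attitude" of the camera in the world; the wrist camera has in their place "tool_from_camera" (4x4, takes a point from camera to tool coordinates, whose origin is the TCP and whose axes are the flange's). Camera axes: x right, y down, z forward; pixel columns grow to the right and rows downward; lengths in mm; the calibration is good to about 2 mm. A picture is of the moment at which its call begins: read the wrist's pose just before it. There is no depth.
- finish_job(): hands the job in; it is judged then, once.
Trained networks look in a picture, given as the dict that the camera call returned (one of the last four; its "shot" number tells which), for a name from the list of things; names that differ only in an ending like _2 or _b are one class to them, and where a whole thing is asked for, a point or a joint stands for the part that bears it (a point fixed in the world has none). Each returns a list of dicts, best first, with "confidence" (0 to 1); they miss things now and then, are a little off and sometimes report something else, mostly with a low value. They report only what shows in the picture. A call takes as long as a camera call.
- boxes_of(picture, name): "position" ([column, row] in pixels, amid what is visible of it).
The state is a dict: "time_s": time; "joints": joint angles; "dq": joint speeds; "tau": joint torques, N m; "eef_pos": TCP position; "ee_rot": TCP orientation; "force": force on the tool from outside, world axes, zero at the start; "wrist_torque": the same for the moment, N m; "grip_width": opening from 0.0 (shut) to 1.0 (fully open); "grip_force": force on a finger pad.
Only numpy, scipy, OpenCV 4.12 (cv2) and the standard library are available. Lean on these libraries where they do the work, as an engineer would, in place of code of your own. Each camera call takes 0.05 s, during which the arm holds its last target. There are 200 camera calls.

TASK

Count out the buffer tablets: with the closed fingertips, sweep the three whole round tablets across the counting tray into its open trough, but leave the broken half tablet lying on the tray's flat part. Then push the trough's hinged cover fully shut. Only push things: do not pick up or lift any tablet, and leave the jar, beaker, vial and forceps round the tray where they are.

Things in the scene. Friction and masses are not known exactly. Their poses are not given: they have to be found in the camera images.
- tray: grey tablet counting tray, 190 x 190 mm, that stands firmly on rubber feet and does not slide. Origin at bench level under its middle; its x axis runs along the trough (away from the robot at yaw 0), its y axis across the tray towards the trough, z up. The flat part, where the tablets lie, is 20 mm above the bench: x = -91 to +91 mm, y = -94 mm to the lip at y = +40 mm
- lip_mid (a point): middle of the lip, the straight edge where the flat part ends and the trough begins; tray frame (0, +40, 20) mm. No rim here; the other sides of the flat part have a rim 4 mm thick that stands 7 mm above it, with a small pouring spout in the near end at y = -91 to -52 mm
- trough_mid (a point): middle of the trough floor; tray frame (0, +67, 6) mm. The trough runs along the whole tray (x = -91 to +91 mm); a 60 degree slope falls from the lip to its floor, which is flat from y = +48 to +86 mm and 6 mm above the bench; its outer wall (y = +86 to +92 mm) and end walls are 27 mm high above the bench
- cover (a joint): hinge angle of the trough cover, rad: 0 = fully shut, lying flat over the trough; it starts wide open at about 1.85 to 2.15, leaning outwards, away from the tablets (stop at 2.3). Stiff friction hinge (0.035 N m, under 1 N at the free edge): it stays where it is left at any angle and must be pushed all the way
- cover_hinge (a point): middle of the cover's hinge axis, on top of the outer trough wall; tray frame (0, +92.5, 28.5) mm; the axis runs along tray x
- cover_edge (a point): middle of the cover's free edge. The cover is a metal plate 184 mm along tray x, 3 mm thick, its free edge 54.5 mm from the hinge axis with a thumb tab 26 mm wide that stands out 7 mm more. Shut, its top lies 30 mm above the bench and its free edge lies over the lip
- tablet_1_centre (a point): centre (half-way up) of a whole white tablet: round disc, 28 mm across and 8 mm thick, with a score line over its top, 10 g, lying flat on the tray
- tablet_2_centre (a point): centre of the second whole tablet, same size
- tablet_3_centre (a point): centre of the third whole tablet, same size
- tablet_half_centre (a point): centre of the broken half tablet: half of such a disc, 28 x 14 x 8 mm, any yaw. The four tablets lie in four rows along tray x (-66, -22, +22, +66 mm, within 3 mm), in any order, each at its own distance from the lip (centre at tray y = -36 to +12 mm)
- jar: white wide-mouthed plastic jar with white screw cap, 63 mm across, 88 mm high, beside the tray; origin at the centre of its foot; not to be disturbed
- beaker: empty clear beaker with a dark scale patch, 70 mm across, 85 mm high, beside the tray; origin at the centre of its foot; not to be disturbed
- small_vial: small clear vial with a cap, 24 mm across, 47 mm high, behind the tray; origin at the centre of its foot; not to be disturbed
- tweezers: steel forceps, 130 x 17 x 8 mm, lying flat behind the tray; origin under its middle; not to be disturbed

How it is judged:
By the outcome, as a careful person would: the job done as asked, in the order asked, and still so for the second after the job is handed in, with the robot touching nothing.
It also fails if it takes over 51 s, if anything falls off the work surface, if the arm or the gripper's body presses on something with over 40 N, if the wrist force passes 120 N, or if a joint passes its speed limit or range.

## Working session

There is one attempt and no reset: what is moved stays moved. The work goes in short steps, Python scripts to look and compute and a tool call to move; the robot and the scene stay as the last step left them, time stands still between calls to the robot, and variables do not carry over. Pictures are saved under pics/ and viewed, at most 10 in all, crops included, and the job is handed in when it is done.

Besides the shell and the picture viewer there is one more tool, called after ">>>" in YAML: its name, and indented under it one key for each argument. drive_tool: Moves the arm, as the interface text tells. Shifts and turns lie within -1 to 1; 1 stands for 0.1 m of shift or pi/4 rad of turn. Its arguments: {"type":"object","properties":{"commands":{"type":"string"},"force":{"type":"number"}},"required":["commands"]}

```bash
mkdir -p pics; cat > h.py <<'E'
import numpy as np, cv2
from rig import sense, capture, finish_job, boxes_of, tips_ahead
from scipy.spatial.transform import Rotation as R
def cam(p):
    f=p["pixels"].shape[0]/2/np.tan(np.radians(p["fov_y"])/2)
    a=np.array(p["attitude"],float)
    M=a if a.shape==(3,3) else R.from_quat(a[[1,2,3,0]]).as_matrix()
    return f,M,np.array(p["position"],float)
def ray(p,px,z):
    f,M,o=cam(p); d=M@np.array([(px[0]-p["cx"])/f,(px[1]-p["cy"])/f,1])
    return o+d*(z-o[2])/d[2]
def proj(p,X):
    f,M,o=cam(p); c=(np.atleast_2d(X)-o)@M
    return np.c_[p["cx"]+f*c[:,0]/c[:,2],p["cy"]+f*c[:,1]/c[:,2]]
E
python3 - <<'E'
from h import *
print(sense()); print(tips_ahead)
for n in ("top","scene"):
    p=capture(n); cv2.imwrite(f"pics/{n}0.png",p["pixels"])
    print(n,p["fov_y"],p["cx"],p["cy"],p["position"],p["attitude"])
    for k,z in (("tray",20),("tablet_1_centre",24),("tablet_half_centre",24),("cover",50),("jar",44),("beaker",44),("small_vial",24),("tweezers",4)):
        print(k,[(np.round(b["position"]),round(b["confidence"],2),np.round(ray(p,b["position"],z)[:2])) for b in boxes_of(p,k)][:5])
E
```

```text
{'time_s': 0.0, 'joints': array([ 1.12359858e+00,  3.13452147e-01,  1.49841536e+00,  2.68909281e-05,
        1.33097435e+00, -2.23404092e-01]), 'dq': array([ 0.00244489, -0.00046502,  0.00107291,  0.00162961,  0.00102284,
       -0.00062577]), 'tau': array([-7.61497608e-05, -4.12244332e+01, -2.59760177e+01, -5.67476161e-05,
        3.74759300e-03, -3.20469360e-05]), 'eef_pos': array([116.42346127, 511.70245203, 247.74213392]), 'ee_rot': array([-2.17858419e-04,  1.11666624e-01,  9.93745528e-01, -5.85520605e-04]), 'force': array([0.16742473, 1.03614194, 0.37983438]), 'wrist_torque': array([ 0.04787284, -0.00086014, -0.05417539]), 'grip_force': 0.0, 'grip_width': 0.9986366188135389}
17.0
top 44.99639790101443 264.42826748335125 196.56169500324148 [479.29325501 -75.89480797 903.21664361] [ 0.05099374 -0.70193569  0.70963726 -0.03317951]
tray [(array([214., 223.]), 0.68, array([535.,  43.])), (array([219., 252.]), 0.23, array([480.,  33.]))]
tablet_1_centre [(array([229., 187.]), 0.66, array([604.,  13.])), (array([221., 209.]), 0.64, array([561.,  29.]))]
tablet_half_centre [(array([227.
[... 377 characters left out ...]
190.92266921430664 [ -99.46914195 -511.31638903  465.117078  ] [-0.45283476  0.75250277 -0.41451593  0.23844665]
tray [(array([189., 188.]), 0.96, array([536.,  52.]))]
tablet_1_centre [(array([206., 185.]), 0.68, array([555.,  25.])), (array([153., 167.]), 0.25, array([563., 171.]))]
tablet_half_centre [(array([220., 177.]), 0.39, array([598.,  20.]))]
cover [(array([153., 169.]), 0.7, array([519., 127.]))]
jar [(array([310., 190.]), 0.57, array([ 608., -177.]))]
beaker [(array([281., 213.]), 0.92, array([ 511., -171.])), (array([186., 192.]), 0.31, array([486.,  16.]))]
small_vial [(array([210., 156.]), 0.55, array([671., 101.]))]
tweezers [(array([175., 204.]), 0.53, array([494.,  53.]))]
```

```bash
python3 - <<'E'
import cv2
a=cv2.imread("pics/top0.png")[100:320,130:400]; cv2.imwrite("pics/top0c.png",cv2.resize(a[:, :],None,fx=2.72,fy=2.72,interpolation=cv2.INTER_CUBIC)[:598,:740])
a=cv2.imread("pics/scene0.png")[120:270,90:350]; cv2.imwrite("pics/scene0c.png",cv2.resize(a,None,fx=3,fy=3,interpolation=cv2.INTER_CUBIC))
E
```

```text
(no output)
```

View pics/top0c.png

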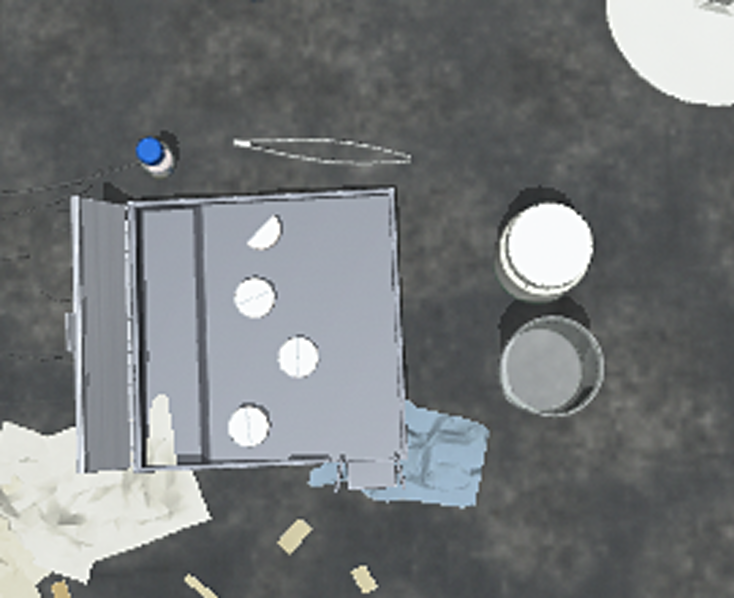

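View pics/scene0c.png

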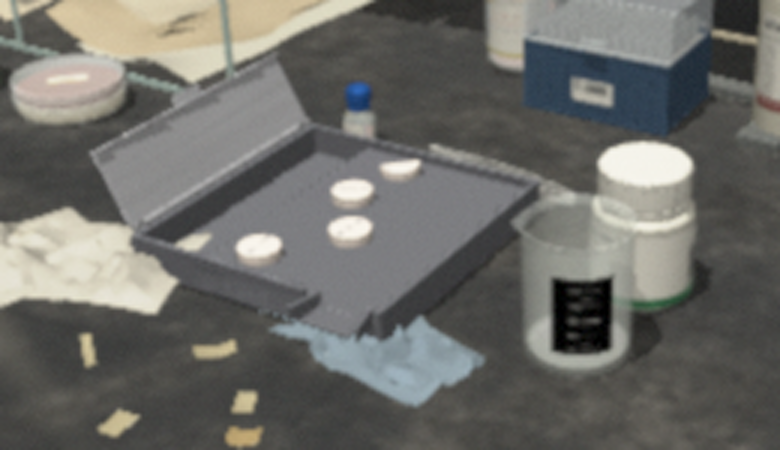

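```bash
cat > fit.py <<'E'
from h import *
from scipy.optimize import least_squares
p=capture("top"); im=p["pixels"]; q=capture("scene")
def T(v,X): X=np.atleast_2d(X).astype(float); c,s=np.cos(v[2]),np.sin(v[2]); return np.c_[v[0]+c*X[:,0]-s*X[:,1],v[1]+s*X[:,0]+c*X[:,1],X[:,2]]
pt=lambda c,r:(130+c/2.72,100+r/2.72); ps=lambda c,r:(90+c/3,120+r/3)
# rim/wall corners: top view crop, scene crop
Mt=[(95,-98,27),(95,92,27),(-95,92,27),(0,40,20)]
It=np.array([pt(393,189),pt(133,203),pt(140,470),pt(202,335)])
Ms=[(95,-98,27),(-95,92,27)]; Is=np.array([ps(538,184),ps(133,237)])
f=lambda v:np.r_[(proj(p,T(v,Mt))-It).ravel(),(proj(q,T(v,Ms))-Is).ravel()]
s=least_squares(f,[535,45,0],x_scale=[10,10,.05],loss="soft_l1"); v=s.x
print("tray",np.round(v,3)); print(np.round(f(v),1))
c,sn=np.cos(v[2]),np.sin(v[2]); M=np.array([[c,-sn],[sn,c]])
m=(im.min(2)>185).astype(np.uint8); n,l,st,ce=cv2.connectedComponentsWithStats(m)
for i in range(1,n):
    if 40<st[i,4]<300:
        w=ray(p,ce[i],27)[:2]; print(st[i,4],np.round(ce[i],1),np.round(w,1),"tray",np.round(M.T@(w-v[:2]),1))
def draw(p,segs,o,k,name):
    a=cv2.resize(p["pixels"][o[1]:o[1]+o[3],o[0]:o[0]+o[2]],None,fx=k,fy=k,interpolation=cv2.INTER_CUBIC)
    for X,col in segs:
        u=((proj(p,T(v,X))-o[:2]+.5)*k-.5); cv2.polylines(a,[np.int32(u)],False,col,1,cv2.LINE_AA)
    cv2.imwrite(name,a)
th=2.0; e=lambda x,r:(x,92.5-r*np.cos(th),28.5+r*np.sin(th))
segs=[([(95,-98,27),(95,92,27),(-95,92,27),(-95,-98,27),(95,-98,27)],(0,0,255)),([(-91,40,20),(91,40,20)],(0,255,0)),([e(-92,0),e(-92,54.5),e(92,54.5),e(92,0)],(255,0,255)),([(-91,86,6),(91,86,6),(91,48,6),(-91,48,6)],(0,255,255))]
draw(p,segs,(145,160,145,125),5,"pics/ov_top.png")
draw(q,segs,(110,130,170,110),4.5,"pics/ov_sc.png")
E
python3 fit.py
```

```text
tray [5.37655e+02 1.71320e+01 4.30000e-02]
[ 1.4 -0.2 -1.6  0.1 -1.2  1.8  2.3 -0.3  1.5 -1.5 -0.8 -0.7]
43 [434.9   1.7] [ 969.6 -396.5] tray [ 413.9 -431.7]
116 [110.6  43.3] [896.8 250.6] tray [368.9 217.9]
278 [327.6  49.5] [ 874.7 -181.7] tray [ 328.3 -213.1]
259 [196.9  57.6] [863.5  77.1] tray [328.1  45.9]
74 [ 23.7 115.3] [751.6 419.2] tray [230.9 392.5]
60 [ 23.  137.6] [706.7 418. ] tray [186.  393.3]
194 [ 14.1 155.1] [672.  433.8] tray [152.1 410.6]
87 [227.2 185.9] [605.8  16.8] tray [68.1 -3.2]
168 [223.  209.1] [561.2  24.9] tray [23.9  6.7]
174 [239.  230.9] [519.5  -5.6] tray [-19.1 -21.9]
48 [456.3 234.9] [ 507.7 -411.7] tray [ -48.3 -427.1]
69 [ 34.6 245. ] [496.8 384.6] tray [-25.  368.9]
217 [188.7 259.1] [467.5  89.4] tray [-67.   75.2]
170 [220.7 256.4] [472.   28.9] tray [-65.1  14.6]
262 [451.  306.2] [ 377.7 -394.6] tray [-177.5 -404.5]
```

View pics/ov_top.png

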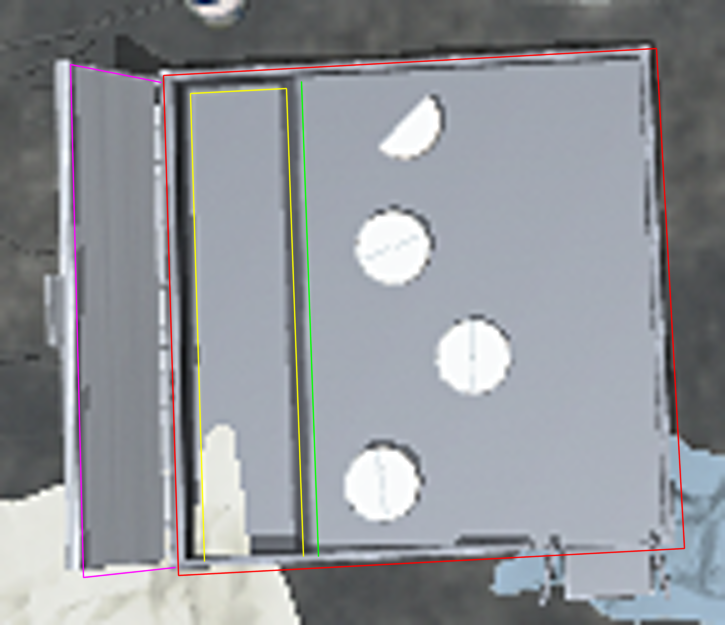

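View pics/ov_sc.png

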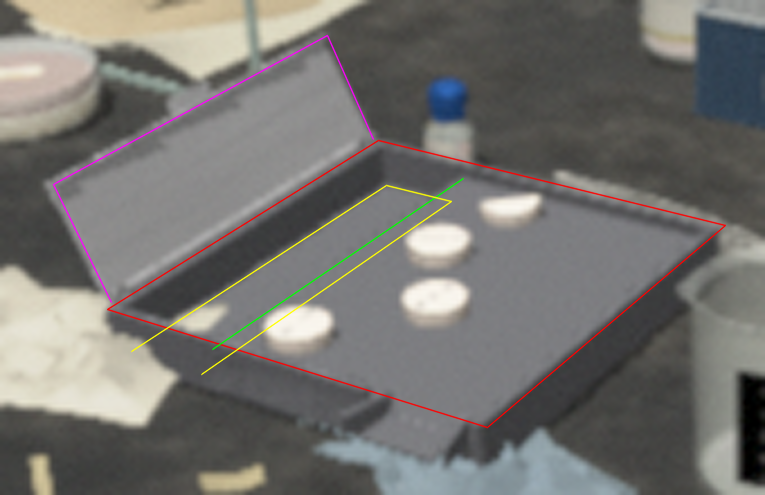

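```bash
python3 - <<'E'
from h import *
p=capture("top");q=capture("scene")
g=lambda c,r:((c+.5)/5-.5+145,(r+.5)/5-.5+160)
for n,c,r,z in (("lip far",300,80,20),("lip near",305,545,20),("rim FR",655,47,27),("rim NR",666,535,27),("wall FL",163,73,27),("wall NL",180,565,27),("half",412,128,28),("t2",394,247,28),("t3",473,357,28),("t1",382,484,28)):
    print(n,np.round(ray(p,g(c,r),z),1))
h=lambda c,r:((c+.5)/4.5-.5+110,(r+.5)/4.5-.5+130)
for n,c,r,z in (("rim FR",726,226,27),("wall FL",377,140,27),("wall NL",108,309,27),("rim NR",487,427,27),("t2",438,238,28),("t3",435,295,28),("t1",299,322,28)):
    print("sc",n,np.round(ray(q,h(c,r),z),1))
E
```

```text
lip far [627.5  61.4  20. ]
lip near [449.4  58.4  20. ]
rim FR [637.2 -76.2  27. ]
rim NR [452.2 -78.   27. ]
wall FL [629.7 113.3  27. ]
wall NL [442.6 104.4  27. ]
half [606.9  17.1  28. ]
t2 [561.3  23.9  28. ]
t3 [519.3  -6.   28. ]
t1 [472.   28.3  28. ]
sc rim FR [636.8 -76.9  27. ]
sc wall FL [628.4 113.9  27. ]
sc wall NL [439. 105.  27.]
sc rim NR [447.4 -84.4  27. ]
sc t2 [560.   24.7  28. ]
sc t3 [518.   -5.8  28. ]
sc t1 [470.8  28.1  28. ]
```

>>> drive_tool:
  commands: "0.223 -0.262 -0.049 0 0 -0.083 0;0.223 -0.262 -0.049 0 0 -0.083 0;0.223 -0.262 -0.049 0 0 -0.083 0;0.223 -0.262 -0.049 0 0 -0.083 0;0.223 -0.262 -0.049 0 0 -0.083 0;0.223 -0.262 -0.049 0 0 -0.083 0;0.223 -0.262 -0.049 0 0 -0.083 0;0.223 -0.262 -0.049 0 0 -0.083 0;0.223 -0.262 -0.049 0 0 -0.083 0;0.223 -0.262 -0.049 0 0 -0.083 0;0.223 -0.262 -0.049 0 0 -0.083 0;0.223 -0.262 -0.049 0 0 -0.083 0;0.223 -0.262 -0.049 0 0 -0.083 0;0.223 -0.262 -0.049 0 0 -0.083 0;0.223 -0.262 -0.049 0 0 -0.083 0;0.223 -0.262 -0.049 0 0 -0.083 0;0.223 -0.262 -0.049 0 0 -0.083 0;0.223 -0.262 -0.049 0 0 -0.083 0;0.223 -0.262 -0.049 0 0 -0.083 0;0 0 0 0 0 -0.083 0"

```text
time_s: 2.77
eef_pos: [542.8, 9.8, 154.1]
ee_rot: [0.001, 0.694, 0.72, -0.0]
force: [0.1, -0.2, -0.6]
grip_width: -0.001
grip_force: 0.0
```

>>> drive_tool:
  commands: "0.1 -0.11 -0.2 0 0 0 0;0.09 -0.11 -0.2 0 0 0 0;0 0 -0.2 0 0 0 0;0 0 -0.2 0 0 0 0;0 0 0 0 0 0 0;0 0 0 0 0 0 0;0 0 0 0 0 0 0"

```text
time_s: 3.35
eef_pos: [559.8, -7.9, 76.4]
ee_rot: [0.001, 0.692, 0.722, 0.0]
force: [0.2, -0.0, 0.0]
grip_width: -0.002
grip_force: 0.0
```

```bash
python3 - <<'E'
from h import *
s=sense();print(s["eef_pos"],s["ee_rot"],s["force"])
q=capture("scene"); a=q["pixels"][60:240,90:350]; cv2.imwrite("pics/s1.png",cv2.resize(a,None,fx=3,fy=3,interpolation=cv2.INTER_CUBIC))
E
```

```text
[559.83322956  -7.90934295  76.4363202 ] [7.47687136e-04 6.91581129e-01 7.22298262e-01 4.51885723e-04] [ 0.21805529 -0.01144676  0.03980331]
```

View pics/s1.png

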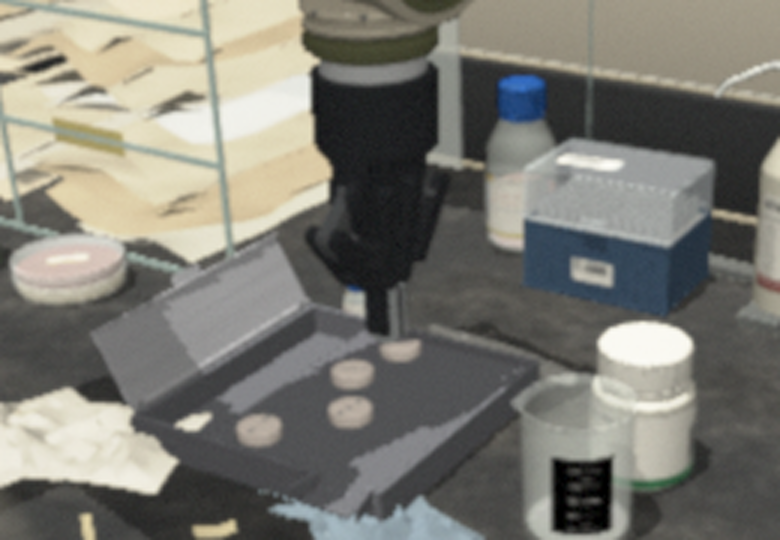

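>>> drive_tool:
  commands: "0.02 -0.05 -0.18 0 0 0 0;0 0 -0.12 0 0 0 0;0 0 -0.06 0 0 0 0;0 0 0 0 0 0 0"

```text
time_s: 3.73
eef_pos: [560.6, -12.6, 38.2]
ee_rot: [-0.001, 0.692, 0.722, -0.001]
force: [1.1, -0.5, -0.1]
grip_width: 0.005
grip_force: 0.0
```

>>> drive_tool:
  commands: "0 0.05 0.015 0 0 0 0;-0.003 0.06 0 0 0 0 0;-0.003 0.06 0 0 0 0 0;-0.003 0.06 0 0 0 0 0;-0.003 0.06 0 0 0 0 0;-0.003 0.06 0 0 0 0 0;-0.003 0.06 0 0 0 0 0;-0.003 0.06 0 0 0 0 0;-0.003 0.06 0 0 0 0 0;-0.003 0.06 0 0 0 0 0;-0.003 0.06 0 0 0 0 0;0 0.05 0 0 0 0 0;0 0.02 0 0 0 0 0;0 0 0 0 0 0 0"

```text
time_s: 4.9
eef_pos: [558.2, 59.6, 40.7]
ee_rot: [-0.0, 0.691, 0.722, 0.0]
force: [-0.2, 0.6, -0.2]
grip_width: 0.002
grip_force: 0.0
```

```bash
python3 - <<'E'
from h import *
s=sense();print(s["eef_pos"],s["ee_rot"],s["force"])
q=capture("scene"); a=q["pixels"][60:240,90:350]; cv2.imwrite("pics/s2.png",cv2.resize(a,None,fx=3,fy=3,interpolation=cv2.INTER_CUBIC))
E
```

```text
[558.20976289  59.57896042  40.6712276 ] [-1.86490667e-05  6.91475305e-01  7.22400099e-01  1.14118809e-05] [-0.24414722  0.6019112  -0.22924668]
```

View pics/s2.png

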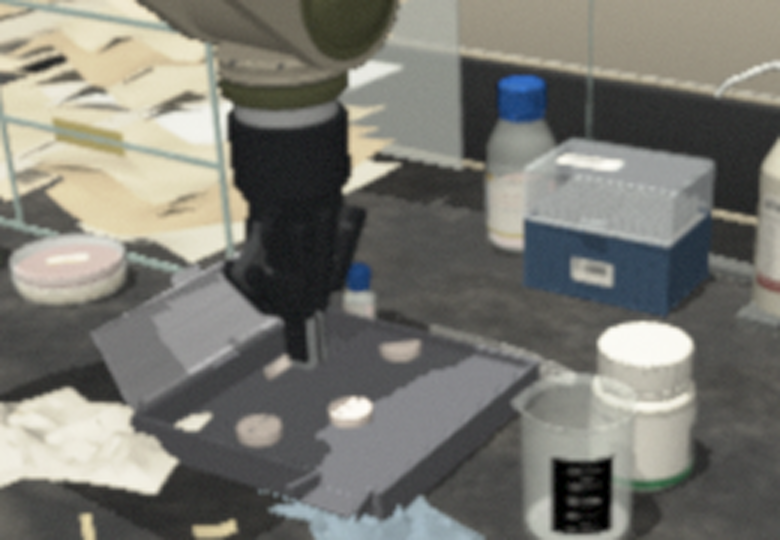

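>>> drive_tool:
  commands: "0 -0.05 0.1 0 0 0 0;0 -0.05 0.3 0 0 0 0;-0.095 -0.23 0 0 0 0 0;-0.095 -0.23 0 0 0 0 0;-0.095 -0.23 0 0 0 0 0;-0.095 -0.23 0 0 0 0 0;0 0 0 0 0 0 0;0 0 -0.2 0 0 0 0;0 0 -0.14 0 0 0 0;0 0 -0.06 0 0 0 0;0 0 0 0 0 0 0;0 0 0 0 0 0 0"

```text
time_s: 5.95
eef_pos: [520.6, -43.0, 41.3]
ee_rot: [0.0, 0.692, 0.722, 0.0]
force: [0.4, -0.4, -0.1]
grip_width: -0.003
grip_force: 0.0
```

>>> drive_tool:
  commands: "0 0.05 -0.005 0 0 0 0;-0.003 0.06 0 0 0 0 0;-0.003 0.06 0 0 0 0 0;-0.003 0.06 0 0 0 0 0;-0.003 0.06 0 0 0 0 0;-0.003 0.06 0 0 0 0 0;-0.003 0.06 0 0 0 0 0;-0.003 0.06 0 0 0 0 0;-0.003 0.06 0 0 0 0 0;-0.003 0.06 0 0 0 0 0;-0.003 0.06 0 0 0 0 0;-0.003 0.06 0 0 0 0 0;-0.003 0.06 0 0 0 0 0;-0.003 0.06 0 0 0 0 0;-0.003 0.06 0 0 0 0 0;-0.003 0.06 0 0 0 0 0;0 0.05 0 0 0 0 0;0 0.02 0 0 0 0 0;0 0 0 0 0 0 0"

```text
time_s: 7.53
eef_pos: [515.7, 59.6, 40.2]
ee_rot: [-0.0, 0.691, 0.722, 0.0]
force: [0.2, 0.5, -0.3]
grip_width: 0.002
grip_force: 0.0
```

>>> drive_tool:
  commands: "0 -0.05 0.1 0 0 0 0;0 -0.05 0.3 0 0 0 0;-0.143 -0.19 0 0 0 0 0;-0.143 -0.19 0 0 0 0 0;-0.143 -0.19 0 0 0 0 0;0 0 0 0 0 0 0;0 0 -0.2 0 0 0 0;0 0 -0.14 0 0 0 0;0 0 -0.06 0 0 0 0;0 0 0 0 0 0 0;0 0 0 0 0 0 0"

```text
time_s: 8.45
eef_pos: [473.2, -8.0, 40.7]
ee_rot: [0.0, 0.692, 0.722, 0.0]
force: [0.3, 0.0, 0.2]
grip_width: -0.003
grip_force: 0.0
```

```bash
python3 - <<'E'
from h import *
q=capture("scene"); a=q["pixels"][60:240,90:350]; cv2.imwrite("pics/s3.png",cv2.resize(a,None,fx=3,fy=3,interpolation=cv2.INTER_CUBIC))
E
```

```text
(no output)
```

View pics/s3.png

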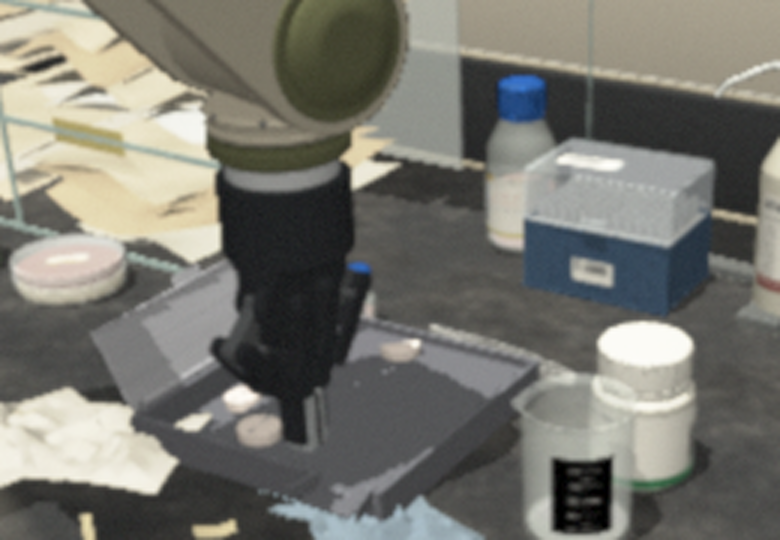

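>>> drive_tool:
  commands: "0 0.05 0 0 0 0 0;-0.003 0.06 0 0 0 0 0;-0.003 0.06 0 0 0 0 0;-0.003 0.06 0 0 0 0 0;-0.003 0.06 0 0 0 0 0;-0.003 0.06 0 0 0 0 0;-0.003 0.06 0 0 0 0 0;-0.003 0.06 0 0 0 0 0;-0.003 0.06 0 0 0 0 0;-0.003 0.06 0 0 0 0 0;0 0.05 0 0 0 0 0;0 0.02 0 0 0 0 0;0 0 0 0 0 0 0;0 -0.05 0.1 0 0 0 0;0 -0.1 0.3 0 0 0 0;0 -0.2 0.3 0 0 0 0;0 -0.3 0.3 0 0 0 0;0 -0.3 0.1 0 0 0 0;0 -0.3 0 0 0 0 0;0 0 0 0 0 0 0"

```text
time_s: 10.17
eef_pos: [470.5, -71.0, 151.3]
ee_rot: [0.002, 0.693, 0.721, 0.0]
force: [-0.9, 0.3, -0.4]
grip_width: 0.001
grip_force: 0.0
```

```bash
python3 - <<'E'
from h import *
p=capture("top"); q=capture("scene"); print(sense()["eef_pos"])
a=cv2.resize(p["pixels"][155:285,145:265],None,fx=3.2,fy=3.2,interpolation=cv2.INTER_CUBIC)
b=cv2.resize(q["pixels"][130:240,110:270],None,fx=2.5,fy=2.5,interpolation=cv2.INTER_CUBIC)
h=max(a.shape[0],b.shape[0]); f=lambda x:np.vstack([x,np.zeros((h-x.shape[0],x.shape[1],3),np.uint8)])
cv2.imwrite("pics/m4.png",np.hstack([f(a),f(b)]))
E
```

```text
[469.92439627 -67.48594059 150.22740049]
```

View pics/m4.png

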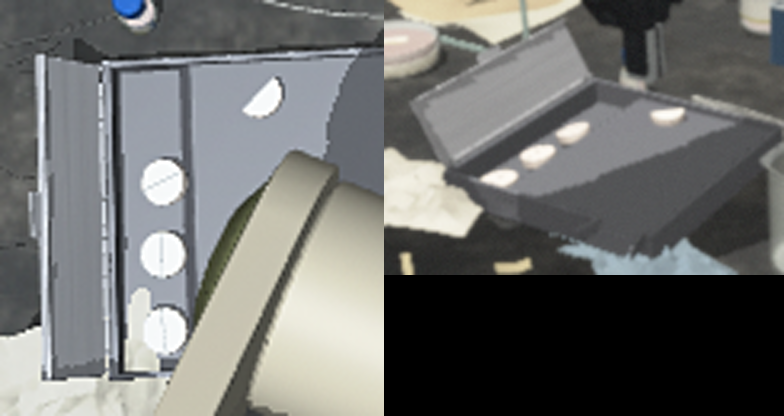

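```bash
python3 - <<'E'
from h import *
q=capture("scene");p=capture("top")
for c in ((132,146),(113,158),(97,178),(150,220)): print(c,ray(q,c,10))
print(ray(p,(130,220),0), proj(q,[[533,160,55],[533,220,55]]),proj(p,[[533,160,55]]))
print(sense()["eef_pos"])
E
```

```text
(132, 146) [646.61457899 320.34931128  10.        ]
(113, 158) [573.0418832  307.23030059  10.        ]
(97, 178) [483.29412787 259.3508082   10.        ]
(150, 220) [417.12956342  45.50833965  10.        ]
[ 5.44426818e+02  2.11166988e+02 -1.13686838e-13] [[145.45975491 160.2811485 ]
 [124.53542076 154.14638421]] [[148.04518634 223.84117184]]
[469.89542448 -66.01513607 149.77072245]
```

>>> drive_tool:
  commands: "0.09 0.323 0 0 0 0 0;0.09 0.323 0 0 0 0 0;0.09 0.323 0 0 0 0 0;0.09 0.323 0 0 0 0 0;0.09 0.323 0 0 0 0 0;0.09 0.323 0 0 0 0 0;0.09 0.323 0 0 0 0 0;0 0 0 0 0 0 0;0 0 -0.2 0 0 0 0;0 0 -0.2 0 0 0 0;0 0 -0.2 0 0 0 0;0 0 -0.15 0 0 0 0;0 0 0 0 0 0 0;0 0 0 0 0 0 0"

```text
time_s: 11.53
eef_pos: [532.6, 160.1, 74.6]
ee_rot: [-0.0, 0.691, 0.723, -0.001]
force: [0.4, 0.4, 0.1]
grip_width: 0.001
grip_force: 0.0
```

>>> drive_tool:
  commands: "0 -0.05 0 0 0 0 0;0.003 -0.06 0 0 0 0 0;0.003 -0.06 0 0 0 0 0;0.003 -0.06 0 0 0 0 0;0.003 -0.06 0 0 0 0 0;0.003 -0.06 0 0 0 0 0;0.003 -0.06 0 0 0 0 0;0.003 -0.06 0 0 0 0 0;0.003 -0.06 0 0 0 0 0;0.003 -0.06 0 0 0 0 0;0.003 -0.06 0 0 0 0 0;0.003 -0.05 0 0 0 0 0;0 0 0 0 0 0 0"

```text
time_s: 12.62
eef_pos: [536.6, 88.7, 74.7]
ee_rot: [0.0, 0.692, 0.722, -0.0]
force: [0.8, 0.1, -0.0]
grip_width: 0.004
grip_force: 0.0
```

>>> drive_tool:
  commands: "0 -0.04 -0.05 0 0 0 0;0 -0.04 -0.05 0 0 0 0;0 -0.03 -0.05 0 0 0 0;0 -0.03 -0.05 0 0 0 0;0 0 -0.03 0 0 0 0;0 0 -0.03 0 0 0 0;0 0 -0.015 0 0 0 0;0 0 -0.01 0 0 0 0;0 0 0 0 0 0 0;0 0 0 0 0 0 0"

```text
time_s: 13.45
eef_pos: [536.4, 75.7, 47.0]
ee_rot: [0.0, 0.691, 0.722, -0.0]
force: [-3.3, -1.9, 10.0]
grip_width: 0.001
grip_force: 5.0
```

```bash
python3 - <<'E'
from h import *
print(sense()["eef_pos"],sense()["force"])
q=capture("scene"); a=q["pixels"][100:240,90:330]; cv2.imwrite("pics/s5.png",cv2.resize(a,None,fx=3.3,fy=3.3,interpolation=cv2.INTER_CUBIC))
E
```

```text
[536.35375596  75.71928322  46.96522297] [-3.27648344 -1.94510254 10.04725672]
```

View pics/s5.png

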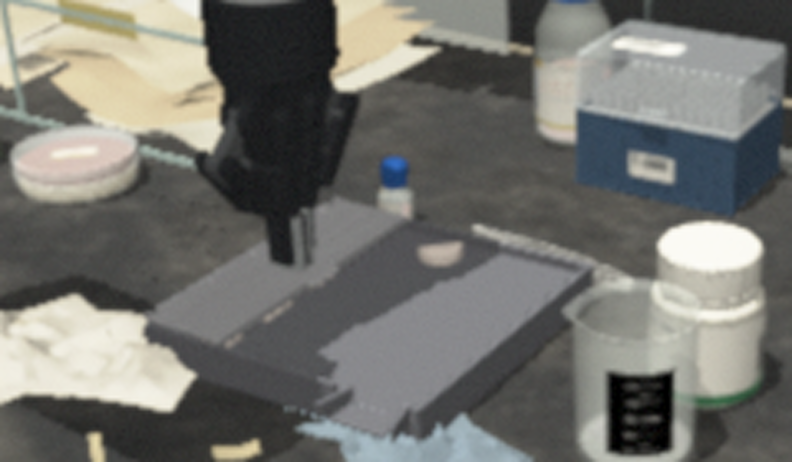

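>>> drive_tool:
  commands: "0 0 0.05 0 0 0 0;0 0 0.3 0 0 0 0;0 0 0.4 0 0 0 0;0 0 0.4 0 0 0 0;-0.2 0.3 0.1 0 0 0 0;-0.2 0.3 0.1 0 0 0 0;-0.2 0.3 0.1 0 0 0 0;-0.2 0.3 0 0 0 0 0;-0.2 0.3 0 0 0 0 0;-0.2 0.3 0 0 0 0 0;-0.2 0.3 0 0 0 0 0;-0.2 0.3 0 0 0 0 0;0 0 0 0 0 0 0;0 0 0 0 0 0 0;0 0 0 0 0 0 0"

```text
time_s: 14.75
eef_pos: [376.6, 315.6, 191.2]
ee_rot: [0.0, 0.691, 0.722, 0.0]
force: [-0.4, 0.0, -0.1]
grip_width: 0.004
grip_force: 0.0
```

```bash
sed -e 's/^th=2.0/th=0.0/' -e '/^segs=/,$d' fit.py > fit2.py; cat >> fit2.py <<'E'
segs=[([e(-92,0),e(-92,54.5),e(92,54.5),e(92,0)],(255,0,255))]
th=0.08; segs+=[([e(-92,54.5),e(92,54.5)],(0,255,0))]
draw(p,segs[:1],(145,155,125,130),3,"a.png"); draw(q,segs,(115,140,160,100),4.9,"b.png")
a,b=cv2.imread("a.png"),cv2.imread("b.png")[:, :790]
b=cv2.resize(b,None,fx=.53,fy=.53)if 0 else b
h=b.shape[0]; a=a[:h]; cv2.imwrite("pics/m6.png",np.hstack([a[:,60:260],b])[:600,:][:, :800] if 0 else np.hstack([cv2.resize(a,None,fx=.8,fy=.8)[:, :],np.zeros((0,0,3),np.uint8)]) if 0 else np.vstack([b[:490,:600],]))
cv2.imwrite("pics/m6.png",np.hstack([b[:390,:530],a[:390,:270]]))
for n,z in(("cover",30),("jar",44),("beaker",44),("small_vial",24),("tweezers",4)):
    print(n,[(np.round(ray(k,x["position"],z)[:2]),round(x["confidence"],2)) for k in (p,q) for x in boxes_of(k,n)[:1]])
E
python3 fit2.py | grep -v '^\[' | tail -22
```

```text
tray [5.37655e+02 1.71320e+01 4.30000e-02]
43 [434.9   1.7] [ 969.6 -396.5] tray [ 413.9 -431.7]
117 [110.6  43.4] [896.6 250.6] tray [368.7 217.9]
261 [196.9  57.6] [863.5  77.1] tray [328.1  45.9]
61 [ 23.1 137.6] [706.6 417.9] tray [186.  393.2]
195 [ 14.1 155.1] [672. 434.] tray [152.1 410.7]
87 [227.2 185.9] [605.8  16.8] tray [68.1 -3.2]
48 [456.3 234.9] [ 507.7 -411.7] tray [ -48.3 -427.1]
69 [ 34.6 245. ] [496.8 384.6] tray [-25.  368.9]
263 [451.  306.2] [ 377.7 -394.6] tray [-177.5 -404.5]
cover [(array([532.,  88.]), 0.96), (array([525.,  81.]), 0.74)]
jar [(array([ 621., -173.]), 0.76)]
beaker [(array([ 511., -176.]), 0.58), (array([ 511., -171.]), 0.58)]
small_vial [(array([664.,  92.]), 0.55), (array([680., 102.]), 0.48)]
tweezers [(array([674.,  20.]), 0.62), (array([ 670., -145.]), 0.74)]
```

View pics/m6.png

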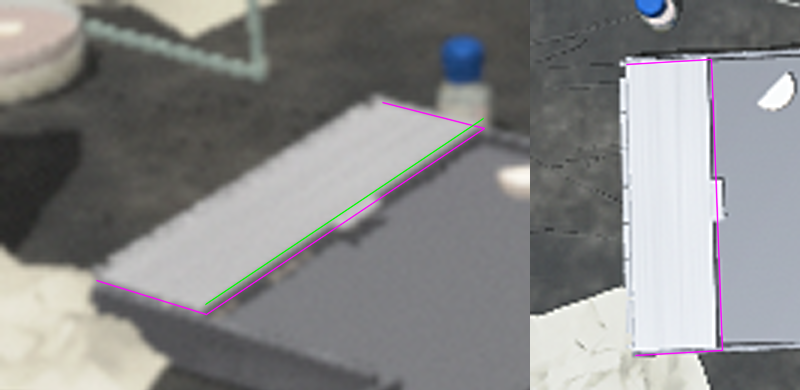

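>>> drive_tool:
  commands: "0.2 -0.31 0 0 0 0 0;0.2 -0.31 0 0 0 0 0;0.2 -0.31 0 0 0 0 0;0.2 -0.31 0 0 0 0 0;0.2 -0.31 0 0 0 0 0;0.2 -0.31 0 0 0 0 0;0.2 -0.31 0 0 0 0 0;0.2 -0.31 0 0 0 0 0;0 0 0 0 0 0 0;0 0 -0.3 0 0 0 0;0 0 -0.35 0 0 0 0;0 0 -0.35 0 0 0 0;0 0 -0.26 0 0 0 0;0 0 -0.08 0 0 0 0;0 0 -0.03 0 0 0 0;0 0 0 0 0 0 0;0 0 0 0 0 0 0"

```text
time_s: 16.77
eef_pos: [537.4, 67.8, 55.8]
ee_rot: [0.001, 0.692, 0.722, 0.001]
force: [0.3, 0.1, 0.4]
grip_width: 0.005
grip_force: 0.0
```

>>> drive_tool:
  commands: "0 0 -0.03 0 0 0 0;0 0 -0.03 0 0 0 0;0 0 -0.02 0 0 0 0;0 0 0 0 0 0 0;0 0 0 0 0 0 0"

```text
time_s: 17.18
eef_pos: [536.8, 67.7, 47.0]
ee_rot: [0.0, 0.692, 0.722, 0.0]
force: [-1.6, 0.4, 6.4]
grip_width: 0.001
grip_force: 3.3
```

>>> drive_tool:
  commands: "0 0 -0.01 0 0 0 0;0 0 0 0 0 0 0;0 0 0 0 0 0 0"

```text
time_s: 17.43
eef_pos: [536.9, 67.8, 46.8]
ee_rot: [0.001, 0.692, 0.722, 0.0]
force: [-4.3, 0.2, 15.7]
grip_width: 0.004
grip_force: 7.8
```

>>> drive_tool:
  commands: "0 0 -0.01 0 0 0 0;0 0 0 0 0 0 0;0 0 0 0 0 0 0"

```text
time_s: 17.68
eef_pos: [536.9, 67.8, 46.7]
ee_rot: [0.001, 0.692, 0.722, 0.0]
force: [-8.5, -0.1, 24.3]
grip_width: 0.003
grip_force: 12.4
```

>>> drive_tool:
  commands: "0 0 0.05 0 0 0 0;0 0 0.3 0 0 0 0;0 0 0.4 0 0 0 0;0 0 0.4 0 0 0 0;0 0 0.2 0 0 0 0;0 0 0 0 0 0 0;0 0 0 0 0 0 0;0 0 0 0 0 0 0"

```text
time_s: 18.35
eef_pos: [535.9, 67.8, 178.1]
ee_rot: [-0.001, 0.692, 0.722, -0.001]
force: [0.2, 0.6, -1.2]
grip_width: -0.006
grip_force: 0.0
```

```bash
python3 - <<'E'
from h import *
s=sense();print(s["eef_pos"],s["force"],s["time_s"])
q=capture("scene")
print([(n,[(np.round(b["position"]),b["confidence"]) for b in boxes_of(q,n)][:2]) for n in ("cover","tablet_half_centre")])
print(finish_job())
E
```

```text
[535.89544019  67.77724452 178.07036701] [ 0.21483494  0.5802274  -1.15278028] 18.35
[('cover', [(array([173., 184.]), 0.74)]), ('tablet_half_centre', [])]
the job is handed in; nothing more can be done
None
```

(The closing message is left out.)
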